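# Ready the solvent and unclip the welder's window cassette

## Robot

A 7-joint arm with a two-finger parallel gripper is mounted at the origin on a cart in front of the work surface, level with it; the furniture and walls round the work are solid. World frame = base frame: x ahead of the robot, y to its left, z up, the work surface at z = 0. Lengths are in mm, angles in rad, forces in N, time in s.
With the tool pointing down it reaches from about 400 to 875 mm from the base axis. Payload 19.3 kg.
Tool frame: the origin (TCP) lies on the centre line of the jaws, within the pads' length; the fingertips stand 22 mm ahead of it and the grasp point (between the pads) lies 3 mm ahead of it; z points along the fingers, y is the line along which they close (so a half turn about z gives the same grasp; the last joint's range is limited). The gripper opens to 85 mm and grips with 20 to 120 N. Pads are 22 mm wide; open, the fingers measure 114 mm over their backs; the gripper's body (76 mm by 85 mm) begins 54 mm behind the grasp point. The pads swing forward as they close: fully open they stand 13 mm farther back than shut.
Start: joints at [1.242, 0.521, -0.036, 1.599, 0.021, 1.021, -0.113], TCP at [159.922, -604.185, 232.991] pointing down, gripper open.
Joint ranges: [-2.91, 2.91], [-0.3, 2.13], [-1.5, 1.42], [0.17, 2.43], [-1.26, 4.41], [0.16, 1.93], [-2.52, 2.52]. Speed limits (rad/s): [1.89, 1.89, 2.39, 2.39, 3.01, 3.01, 3.01].

## Interface

Orientations are given as a rotation vector (axis times angle).
In Python, from bench import sensors, eyes, order gives the robot as it stands.
- The arm moves only by the tool drive_tool, never from a script. Its argument "steps" is a list of rows, each a list of 7 numbers: the shift along the tool's x, y, z each as a share of 100 mm, from -1 to 1, then the turn, a rotation vector about the tool's x, y, z each as a share of 30 degrees, from -1 to 1, then the closure, from -1 (fully open) to 1 (shut), so that 0 is half open. A call has 1 to 12 rows; each row is the pose to reach, as a shift and turn from the pose commanded when the call began, along the tool's axes at that moment; what a row does not reach only later rows make up. A row lasts 1/8 s, in which the tool goes at most 62.5 mm and 10.7 degrees, less where a joint would pass 70% of its speed; a pose out of reach is approached as far as the arm can. A call with a number of a shift or a turn outside -1 to 1 is refused whole. A call with a gripper value outside its range is refused whole. The fingers move at their own pace and stop on an object; the grip force is fixed at half the most. Time passes only in rows, so rows that repeat a pose let the fingers close. It gives the time, the measured TCP pose, the force, the opening and the grip force at its end, in the units of the state.
- sensors.read_state(): the state, without advancing time (a new reading comes with each control period).
- eyes.get_image(name): name is "scene" or "top"; returns (picture, depth): 480x640x3 uint8, red, green, blue; 480x640 float32, mm along the optical axis (not along the pixel's ray), 0 where there is no reading.
- eyes.camera_params(name): a dict with "fx", "fy", "cx", "cy" (pixels), "world_to_cam" (4x4, takes a point from world to camera coordinates). Camera axes: x right, y down, z forward; pixel columns grow to the right and rows downward; lengths in mm; the calibration is good to about 2 mm. A picture is of the moment at which its call begins. camera_params takes no time and is no camera call.
- order.job_done(): hands the job in; it is judged then, once.
Trained networks look in the newest picture that a camera, given by its name, has taken for a name from the list of things; names that differ only in an ending like _2 or _b are one class to them, and where a whole thing is asked for, a point or a joint stands for the part that bears it (a point fixed in the world has none). Each returns a list of dicts, best first, with "conf" (0 to 1); they miss things now and then, are a little off and sometimes report something else, mostly with a low value. They report only what shows in the picture. A call takes as long as a camera call. They do not tell look-alikes from the thing itself.
- eyes.boxes_of(thing, camera): "box" ([left, top, right, bottom] in pixels, round what is visible of it).
The state is a dict: "clock": time; "joint_positions": joint angles; "joint_vel": joint speeds; "effort": joint torques, N m; "eef_pos": TCP position; "ee_rot": TCP orientation; "ft_force": force on the tool from outside, world axes, zero at the start; "moment": the same for the moment, N m; "width": opening from 0.0 (shut) to 1.0 (fully open); "finger_force": force on a finger pad.
Only numpy, scipy, OpenCV 4.12 (cv2) and the standard library are available. Lean on these libraries where they do the work, as an engineer would, in place of code of your own. Each camera call takes 0.05 s, during which the arm holds its last target. There are 200 camera calls.

## Task

Make ready to clean the welder's protective window: the solvent bottle has tipped over in its lane, so stand it upright on the lane floor, near the middle between the tin and the roll, and let go of it. Then pinch the two side catches of the window cassette together, draw the cassette straight up out of its dock, and finish while still holding it upright and still by its pinched catches, lifted about 10 cm above its seat. Leave the tin and the roll in the lane and the three collets standing where they are.

Things in the scene. Friction and masses are not known exactly. Their poses are not given: they have to be found in the camera images.
- bottle_mid (a point): Centre of the solvent bottle (on its axis, 59 mm from its base); z axis from base to spout. White, 118 mm long: round body 47 mm across up to 75 mm from the base, shoulder, cap 22 mm across (80 to 99 mm), thin spout. About 0.12 kg. Starts lying on the lane floor along the lane, spout towards the lane's -y end; may first roll a few mm. Standing, it leans by up to 3 degrees.
- lane: Fixed lane: aluminium plate 70 x 264 mm, 3 mm thick, with two low rails along its long sides, 5 mm wide, tops 8 mm above the table; 60 mm clear between the rails. Origin: centre of the underside, on the table; its y axis runs along the lane, z up. Its top (the lane floor) is 3 mm above the origin. The tall microscope of the welder stands to the left (+y) of the work.
- tin: Round parts tin, 53 mm in diameter, 22 mm high, standing in the lane near one end. Origin: centre of its underside.
- roll: Shim roll (short copper-coloured ring), 38 mm in diameter, 25 mm high, standing in the lane near the other end. Origin: centre of its underside.
- dock: Fixed metal dock for the cassette, base plate 60 x 104 x 8 mm. Two steel posts at y = +-43.5 mm (7 mm thick, 26 mm wide along x) with inward lips, tops 50 mm above the table; the teeth of the catches are held under these lips. A shallow slot in the middle (to 26 mm above the table) guides the foot of the cassette with about 1.5 mm play. Origin: centre of the underside, on the table; y runs from one post to the other, z up.
- cassette_head (a point): Centre of the cassette's grey grip head, 26 (x) x 34 (y) x 34 (z) mm, 77 mm above the table while seated; z up, the catches are on its +y and -y sides. The cassette is 86 mm tall (its underside is 69 mm below this point, on the dock's plate 8 mm above the table while seated): below the head is a thin frame 30 mm wide with a round window. About 0.15 kg, with a catch on either side.
- cassette: The window cassette; origin: centre of its underside, 69 mm below the centre of the grip head, 8 mm above the table while seated; axes as cassette_head.
- catch_left_pad (a point): Centre of the outer face of the ribbed steel press pad of the catch on the cassette's +y side; the pad is 22 mm wide (x) and 28 mm high, 30 mm from the cassette's middle when out (60 mm over both pads, 42 mm when both are pressed fully), 78 mm above the table while seated. Fingers come from above, one outside each pad; tips must stay above the dock's lips (50 mm above the table).
- catch_right_pad (a point): The same on the cassette's -y side.
- catch_left (a joint): How far the +y catch is pressed in towards the middle, m: 0 is out (sprung), 0.009 fully in against its stop. Spring 1.8 N at the start of the travel, 5.9 N at its end. The tooth overlaps the dock's lip by 4 mm (up to 5.5 mm if the cassette sits to one side), so press it fully in to release it.
- catch_right (a joint): The same for the -y catch.
- collet_1: Spring collet 26 mm in diameter, 34 mm high, standing on the table; a bystander. Origin: centre of its underside.
- collet_2: Spring collet 29 mm in diameter, 36 mm high, standing on the table; a bystander.
- collet_3: Spring collet 22 mm in diameter, 30 mm high, standing on the table; a bystander.
Things that resemble listed ones, but are neither listed nor needed, are in the scene too. There is more than one size of the cassette; the job needs the larger.

How it is judged (in metres and radians):
On the way, in this order (a step that is already met when the one before it is completed fails the run):
1. the solvent bottle stands upright on the lane floor near the middle between its neighbours, released (angle between bottle_mid's own z axis and vertical below 0.12 rad and z of bottle_mid in the frame of lane between 0.055 and 0.067 m and x of bottle_mid in the frame of lane between -0.012 and 0.012 m and y of bottle_mid in the frame of lane between -0.05 and 0.05 m and contact force between the fingers and bottle below 0.1 N and linear speed of bottle below 0.02 m/s), for 0.3 s.
2. both catches are pressed in while the cassette still sits in its dock (value of joint each of catch_left, catch_right above 0.0055 m and z of cassette in the frame of dock below 0.014 m), for 0.1 s.
At the end, for the whole second after the job is handed in: Bottle upright (0.12 rad) on the lane floor, within 12 mm of its centre line and 50 mm of its middle, at rest; cassette still and upright (0.2 rad), 60 to 232 mm above its seat, within 60 mm sideways of the dock, carried only by fingers on both catches (2 N each, pressed over 5.5 mm) (angle between bottle_mid's own z axis and vertical below 0.12 rad and z of bottle_mid in the frame of lane between 0.055 and 0.067 m and x of bottle_mid in the frame of lane between -0.012 and 0.012 m and y of bottle_mid in the frame of lane between -0.05 and 0.05 m and value of joint each of catch_left, catch_right above 0.0055 m and z of cassette in the frame of dock between 0.068 and 0.24 m and horizontal distance between cassette and dock below 0.06 m and angle between cassette_head's own z axis and vertical below 0.2 rad and contact force between the fingers and catch_left above 2 N and contact force between the fingers and catch_right above 2 N and contact force between cassette and dock below 0.1 N and contact force between cassette and bottle below 0.1 N and linear speed of cassette below 0.03 m/s and linear speed of bottle below 0.02 m/s); the arm keeps its last pose, push and grip.
It fails at once if the tin in the lane is tipped or pushed along by more than 30 mm (angle between tin's own z axis and vertical above 0.4 rad or distance of tin from where it was at the start of the episode above 0.03 m).
It fails at once if the roll in the lane is tipped or pushed along by more than 30 mm (angle between roll's own z axis and vertical above 0.4 rad or distance of roll from where it was at the start of the episode above 0.03 m).
It fails at once if collet_1 is tipped or moved by more than 30 mm (angle between collet_1's own z axis and vertical above 0.4 rad or distance of collet_1 from where it was at the start of the episode above 0.03 m).
It fails at once if collet_2 is tipped or moved by more than 30 mm (angle between collet_2's own z axis and vertical above 0.4 rad or distance of collet_2 from where it was at the start of the episode above 0.03 m).
It fails at once if collet_3 is tipped or moved by more than 30 mm (angle between collet_3's own z axis and vertical above 0.4 rad or distance of collet_3 from where it was at the start of the episode above 0.03 m).
It also fails if it takes over 64 s, if anything falls off the work surface, if the arm or the gripper's body presses on something with over 40 N, if the wrist force passes 120 N, or if a joint passes its speed limit or range.

## Working session

There is one attempt and no reset: what is moved stays moved. The work goes in short steps, Python scripts to look and compute and a tool call to move; the robot and the scene stay as the last step left them, time stands still between calls to the robot, and variables do not carry over. Pictures are saved under pics/ and viewed, at most 11 in all, crops included, and the job is handed in when it is done.

Besides the shell and the picture viewer there is one more tool, called after "Request:" as name(argument=value, ...), one argument or row to a line, values as JSON. drive_tool: Moves the arm, as the interface text tells. Its arguments: {"type":"object","properties":{"steps":{"type":"array"}},"required":["steps"]}

```bash
mkdir -p pics; ls; cat > h.py <<'E'
import numpy as np, cv2
from bench import sensors, eyes, order
from scipy.spatial.transform import Rotation as R
def cloud(name):
    im,d=eyes.get_image(name); p=eyes.camera_params(name)
    v,u=np.mgrid[0:480,0:640]
    c=np.stack([(u-p['cx'])/p['fx']*d,(v-p['cy'])/p['fy']*d,d],-1)
    T=np.linalg.inv(p['world_to_cam'])
    w=c@T[:3,:3].T+T[:3,3]; w[d==0]=np.nan
    return im,w
def save(n,im): cv2.imwrite('pics/'+n+'.png',im[:,:,::-1])
E
python3 - <<'E'
from h import *
for c in ('scene','top'):
    im,w=cloud(c); save(c+'0',im); np.save(c+'.npy',w)
    for t in ('bottle_mid','lane','tin','roll','dock','cassette','catch_left','collet_1'):
        for b in eyes.boxes_of(t,c):
            x=[int(k) for k in b['box']]; m=w[(x[1]+x[3])//2,(x[0]+x[2])//2]
            print(c,t,round(b['conf'],2),x,m.round())
s=sensors.read_state(); print(s)
E
```

```text
pics
scene bottle_mid 0.96 [373, 253, 438, 287] [435. -40.  40.]
scene lane 0.96 [324, 240, 478, 320] [429. -27.  29.]
scene tin 0.66 [435, 236, 467, 267] [ 428. -143.   26.]
scene tin 0.64 [373, 253, 432, 289] [434. -31.  45.]
scene tin 0.54 [226, 237, 240, 256] [650. 160.  35.]
scene roll 0.56 [339, 278, 362, 308] [470.  45.   6.]
scene dock 0.77 [272, 202, 332, 256] [622.  37.  26.]
scene dock 0.24 [304, 186, 322, 213] [619.  13.  88.]
scene cassette 0.81 [288, 187, 318, 231] [612.  39.  84.]
scene cassette 0.73 [260, 258, 289, 297] [529. 151.  65.]
scene catch_left 0.71 [277, 281, 290, 296] [522. 141.  38.]
scene catch_left 0.52 [288, 203, 299, 227] [619.  56.  74.]
scene collet_1 0.73 [207, 243, 225, 264] [651. 192.  36.]
scene collet_1 0.55 [225, 254, 241, 272] [622. 177.  28.]
top bottle_mid 0.57 [329, 275, 397, 305] [452. -62.  53.]
top lane 0.85 [281, 262, 428, 321] [450. -46.  53.]
top lane 0.16 [229, 168, 245, 182] [659. 162.   9.]
top tin 0.97 [395, 284, 425, 315] [ 434. -147.   27.]
top roll 0.82 [288, 273, 306, 295] [461.  54.   5.]
top dock 0.92 [278, 170, 342, 216] [6
[... 687 characters left out ...]
ck': 0.9, 'joint_positions': array([ 1.24181412,  0.52140369, -0.036341  ,  1.59948012,  0.02120275,
        1.02107166, -0.11283152]), 'joint_vel': array([-0.00116638,  0.00136056,  0.0007194 ,  0.00066496,  0.00015688,
        0.00126829,  0.00012401]), 'effort': array([ 6.29209826e-04, -9.26834249e+01,  1.97870091e+00, -3.70236969e+01,
        1.80886133e-02,  1.76412726e-03,  5.01236548e-05]), 'eef_pos': array([ 159.94299355, -604.19908438,  232.99515101]), 'ee_rot': array([3.11532136e+00, 4.05299683e-01, 3.84306638e-05]), 'ft_force': array([ 0.19544462, -0.04509351,  0.32174782]), 'moment': array([-0.00149989, -0.02686814,  0.00134008]), 'finger_force': 0.0, 'width': 1.0019316641641385}
```

```bash
python3 - <<'E'
import cv2,numpy as np
a=cv2.imread('pics/scene0.png')[170:340,190:490];b=cv2.imread('pics/top0.png')[140:340,200:440]
cv2.imwrite('pics/sc.png',cv2.resize(a,None,fx=2.6,fy=2.6,interpolation=2));cv2.imwrite('pics/tc.png',cv2.resize(b,(720,600),interpolation=2))
w=np.load('top.npy')
P=w.reshape(-1,3);P=P[~np.isnan(P[:,0])]
def rep(n,m):
    q=P[m]; c=q[:,:2].mean(0); e,v=np.linalg.eigh(np.cov(q[:,:2].T)); print(n,len(q),c.round(1),np.sqrt(e).round(1),v[:,1].round(3),q.min(0).round(),q.max(0).round(), np.degrees(cv2.minAreaRect(q[:,:2].astype(np.float32))[2]/57.3).round(1),np.array(cv2.minAreaRect(q[:,:2].astype(np.float32))[:2]).round(1).tolist())
x,y,z=P.T
L=(x>380)&(x<520)
rep('bottle',L&(z>30)&(y>-115)&(y<40))
rep('lane',L&(z>1.5)&(y>-200)&(y<110))
rep('tin',L&(z>17)&(y<-118)&(y>-200))
rep('roll',L&(z>20)&(y>30)&(y<110))
D=(x>560)&(x<690)&(y>-60)&(y<120)
rep('cass top',D&(z>85)); rep('posts',D&(z>44)&(z<53));rep('head',D&(z>60)); rep('plate',D&(z>5)&(z<11))
E
```

```text
bottle 1346 [452.6 -50. ] [18.8 29.8] [-0.208  0.978] [ 422. -115.   30.] [519.  39.  55.] 19.3 [[457.5, -46.6], [86.0, 167.7]]
lane 7180 [455.6 -58.1] [33.  80.7] [-0.009  1.   ] [ 380. -200.    2.] [520. 110.  55.] 0.1 [[450.1, -45.0], [139.8, 309.8]]
tin 1384 [ 468.5 -152.4] [18.6 39.3] [-0.98   0.197] [ 407. -200.   17.] [ 519. -119.   34.] 89.7 [[462.9, -159.1], [80.8, 112.0]]
roll 250 [460.2  49.8] [10.9 11.1] [-0.472  0.882] [442.  32.  20.] [479.  69.  34.] 44.8 [[460.2, 49.7], [36.4, 37.5]]
cass top 411 [626.6  29.3] [ 7.3 15.2] [-0.286  0.958] [609.  -2.  85.] [646.  60.  99.] 16.4 [[627.1, 28.8], [26.9, 60.9]]
posts 241 [626.8  29.3] [ 7.7 39.6] [-0.283  0.959] [602. -18.  44.] [652.  76.  53.] 16.6 [[627.4, 28.9], [25.7, 94.0]]
head 488 [625.9  28.4] [ 7.4 16.1] [-0.281  0.96 ] [609.  -2.  63.] [646.  60.  99.] 16.3 [[627.1, 28.8], [26.9, 60.9]]
plate 850 [622.   27.8] [21.3 32.7] [-0.264  0.964] [568. -27.   5.] [676. 115.  11.] 12.1 [[631.8, 39.5], [117.5, 129.0]]
```

View pics/sc.png

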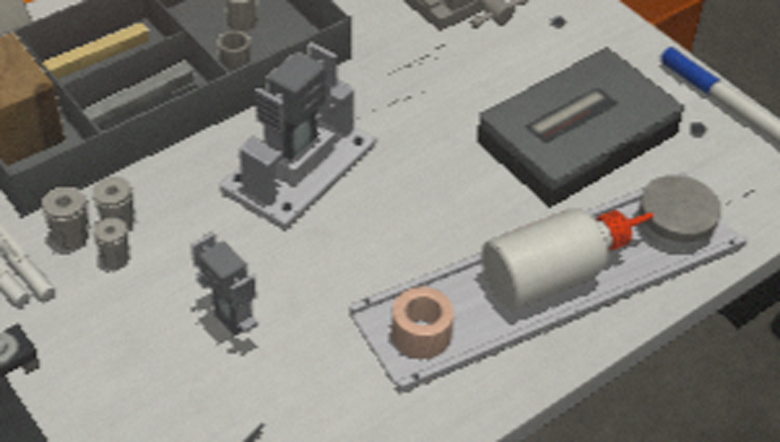

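View pics/tc.png

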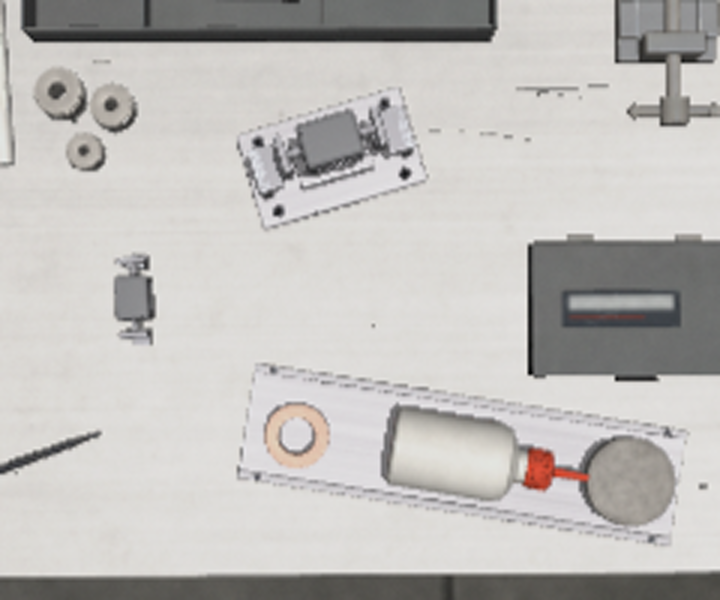

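The scene crop shows two cassettes: the tall one seated in the dock, scene about (303,209), and a small free-standing one, scene about (274,277), top about (244,239). The docked one is the larger and the one needed; the enlarged crops confirm it. The red-capped white bottle lies in the lane at top (363,290), with its spout near the tin (410,300). The roll is at (298,285).

```bash
cat >> h.py <<'E'
def ray(name,u,v,z):
    p=eyes.camera_params(name);T=np.linalg.inv(p['world_to_cam'])
    d=T[:3,:3]@[(u-p['cx'])/p['fx'],(v-p['cy'])/p['fy'],1]; return T[:3,3]+d*(z-T[2,3])/d[2]
def rot(zax,yax):
    z=np.array(zax,float);z/=np.linalg.norm(z);y=np.array(yax,float);y-=z*(y@z);y/=np.linalg.norm(y)
    return np.stack([np.cross(y,z),y,z],1)
def go(pos,Rt):   # shares from the present pose
    s=sensors.read_state();R0=R.from_rotvec(s['ee_rot']).as_matrix()
    print('t',round(s['clock'],2),'at',s['eef_pos'].round(1),'shift',(R0.T@(np.array(pos)-s['eef_pos'])/100).round(3),'turn',(R.from_matrix(R0.T@Rt).as_rotvec(degrees=True)/30).round(3))
E
python3 - <<'E'
from h import *
C=[ray('top',200+u/3,140+v/3,8)[:2] for u,v in((260,365),(686,432),(665,545),(237,478))]
print(np.round(C,1)); print('ctr',np.mean(C,0),)
d=(C[0]-C[1]+C[3]-C[2])/2;print('len',np.linalg.norm(d),'ang',np.degrees(np.arctan2(-d[0],d[1])),'wid',np.linalg.norm(C[0]-C[3]))
w=np.load('top.npy');im=cv2.imread('pics/top0.png')
ly=d/np.linalg.norm(d);lx=np.array([ly[1],-ly[0]]);c0=np.mean(C,0)
q=w-[*c0,0];a=q[...,:2]@lx;b=q[...,:2]@ly;z=w[...,2]
def s(n,m): print(n,m.sum(),'x',np.percentile(a[m],[1,50,99]).round(1),'y',np.percentile(b[m],[1,50,99]).round(1),'z',np.percentile(z[m],[1,50,99]).round(1))
I=(abs(a)<30)
s('bottle',I&(b>-70)&(b<60)&(z>35)); s('tin',I&(b<-70)&(b>-130)&(z>18)); s('roll',I&(b>60)&(b<130)&(z>20));s('floor',I&(b<60)&(b>40)&(z<30))
m=I&(b>-70)&(b<60)&(z>45);print('ridge slope',np.polyfit(b[m],a[m],1))
hsv=cv2.cvtColor(im,cv2.COLOR_BGR2HSV);rd=I&(hsv[...,1]>180)&(b<0);s('red',rd)
s('table',(abs(a)<90)&(abs(a)>50)&(abs(b)<100))
print('R0',R.from_rotvec(sensors.read_state()['ee_rot']).as_matrix().round(3),'ly',ly,'lx',lx)
for s_ in (45,): 
    k=np.radians(s_);zt=np.array([*(ly*np.sin(k)),-np.cos(k)])
    print('tool x,y,z',rot(zt,[*lx,0]).round(3).tolist())
E
```

```text
[[ 501.1   72.1]
 [ 459.4 -184.5]
 [ 391.7 -171. ]
 [ 433.2   86.1]]
ctr [446.36471173 -49.3243143 ]
len 260.19214461633305 ang -9.193866848154062 wid 69.2848874972214
bottle 1140 x [-20.4   1.5  22.7] y [-48.9   5.3  43.8] z [35.4 46.4 53.3]
tin 711 x [-22.8   1.7  26.8] y [-123.1  -98.1  -73.2] z [21.3 26.1 30.4]
roll 250 x [-20.1  -2.3  16.2] y [ 82.2 100.1 118.6] z [21.9 28.7 33.3]
floor 317 x [-29.6  -0.   29.3] y [40.9 51.4 59.8] z [-0.3  3.9 10.3]
ridge slope [-5.02839373e-04  1.36338686e+00]
red 106 x [-9.9  0.1 10.6] y [-68.7 -43.9 -36.6] z [27.8 36.9 42.3]
table 3809 x [-82.8  59.3  89.3] y [-97.2  11.4  98.3] z [-4.4  0.2 32.4]
R0 [[ 0.967  0.256  0.   ]
 [ 0.256 -0.967 -0.   ]
 [ 0.     0.    -1.   ]] ly [0.15977552 0.98715337] lx [ 0.98715337 -0.15977552]
tool x,y,z [[0.113, 0.987, 0.113], [0.698, -0.16, 0.698], [0.707, -0.0, -0.707]]
```

```bash
cat >> h.py <<'E'
ly=np.array([.1598,.9872,0]);lx=np.array([.9872,-.1598,0]);c0=np.array([446.4,-49.3,0]);Z=np.array([0,0,1.])
def lane(x,y,z): return c0+x*lx+y*ly+z*Z
def tilt(deg): k=np.radians(deg);return rot(ly*np.sin(k)-Z*np.cos(k),lx)
E
python3 - <<'E'
from h import *
go(lane(1,-30,200),tilt(0))
E
```

```text
t 0.9 at [ 159.9 -604.2  233. ] shift [ 4.076 -4.353  0.33 ] turn [ 0.    -0.    -2.199]
```

Request:
drive_tool(
  steps=[
    [0.3, -0.3, 0.1, 0, 0, 0, -1],
    [0.7, -0.7, 0.1, 0, 0, 0, -1],
    [1, -1, 0.1, 0, 0, 0, -1],
    [1, -1, 0.1, 0, 0, 0, -1],
  ],
)

```text
clock: 1.4
eef_pos: [233.0, -479.7, 223.4]
ee_rot: [-3.114, -0.411, -0.001]
ft_force: [0.7, -1.3, 0.1]
width: 0.997
finger_force: 0.0
```

Request:
drive_tool(
  steps=[
    [0.4, -0.4, 0.0, 0, 0, 0, -1],
    [0.8, -0.8, 0.0, 0, 0, 0, -1],
    [1, -1, 0, 0, 0, 0, -1],
    [1, -1, 0, 0, 0, 0, -1],
  ],
)

```text
clock: 1.9
eef_pos: [303.0, -358.8, 223.3]
ee_rot: [3.115, 0.409, 0.001]
ft_force: [0.2, -0.5, -1.0]
width: 0.999
finger_force: 0.0
```

Request:
drive_tool(
  steps=[
    [0.4, -0.4, 0.0, 0, 0, 0, -1],
    [0.8, -0.8, 0.0, 0, 0, 0, -1],
    [1, -1, 0, 0, 0, -0.5, -1],
    [1, -1, 0, 0, 0, -1, -1],
    [1, -1, 0, 0, 0, -1, -1],
  ],
)

```text
clock: 2.52
eef_pos: [373.2, -238.5, 223.0]
ee_rot: [2.901, 1.205, 0.0]
ft_force: [-0.2, 0.2, 0.5]
width: 1.009
finger_force: 0.0
```

```bash
python3 - <<'E'
from h import *
go(lane(1,-30,200),tilt(0))
print(sensors.read_state()['joint_positions'])
E
```

```text
t 2.52 at [ 373.2 -238.5  223. ] shift [ 1.619 -0.634  0.23 ] turn [ 0.    0.   -1.19]
[ 0.68063714  0.25743316 -0.29193537  2.05645289  0.09875194  0.8403625
 -0.45193788]
```

Request:
drive_tool(
  steps=[
    [0.4, -0.15, 0.1, 0, 0, -0.3, -1],
    [0.8, -0.3, 0.1, 0, 0, -0.65, -1],
    [1, -0.4, 0.1, 0, 0, -1, -1],
    [1, -0.4, 0.1, 0, 0, -1, -1],
  ],
)

```text
clock: 3.02
eef_pos: [416.5, -138.5, 213.0]
ee_rot: [-2.493, -1.912, -0.001]
ft_force: [0.3, -0.7, -0.0]
width: 0.999
finger_force: 0.0
```

```bash
python3 - <<'E'
from h import *
go(lane(1,-30,200),tilt(0))
for a in (30,45): go(lane(1,-6,130)-3*tilt(a)[:,2],tilt(a))
E
```

```text
t 3.02 at [ 416.5 -138.5  213. ] shift [0.642 0.098 0.13 ] turn [ 0.001 -0.001 -0.195]
t 3.02 at [ 416.5 -138.5  213. ] shift [0.865 0.075 0.805] turn [ 0.052  0.998 -0.19 ]
t 3.02 at [ 416.5 -138.5  213. ] shift [0.859 0.075 0.809] turn [ 0.077  1.498 -0.185]
```

Request:
drive_tool(
  steps=[
    [0.3, 0.05, 0.2, 0.02, 0.3, -0.1, -1],
    [0.6, 0.07, 0.5, 0.05, 0.65, -0.19, -1],
    [0.86, 0.07, 0.8, 0.05, 1, -0.19, -1],
    [0.86, 0.07, 0.8, 0.05, 1, -0.19, -1],
  ],
)

```text
clock: 3.52
eef_pos: [443.3, -59.5, 129.9]
ee_rot: [-2.098, -1.764, -0.56]
ft_force: [0.4, -0.3, 0.6]
width: 0.997
finger_force: 0.0
```

Request:
drive_tool(
  steps=[
    [0, 0, 0, 0, 0.25, 0, -1],
    [0, 0, 0, 0, 0.5, 0, -1],
    [0, 0, 0, 0, 0.5, 0, -1],
  ],
)

```text
clock: 3.9
eef_pos: [445.0, -59.8, 132.8]
ee_rot: [-1.926, -1.628, -0.792]
ft_force: [0.1, 0.6, 0.8]
width: 1.0
finger_force: 0.0
```

```bash
python3 - <<'E'
from h import *
a=45
for z in (60,31): go(lane(1,-6,z)-3*tilt(a)[:,2],tilt(a))
print(sensors.read_state()['joint_positions'])
im,w=cloud('scene');save('s1',cv2.resize(im[120:360,240:520],(700,600)))
E
```

```text
t 3.9 at [445.  -59.8 132.8] shift [-0.48   0.008  0.519] turn [ 0.006  0.007 -0.011]
t 3.9 at [445.  -59.8 132.8] shift [-0.684  0.009  0.725] turn [ 0.006  0.007 -0.011]
[ 1.07075652  0.76670755 -0.7922052   2.0341929  -0.36062215  0.74403191
  0.51397527]
```

View pics/s1.png

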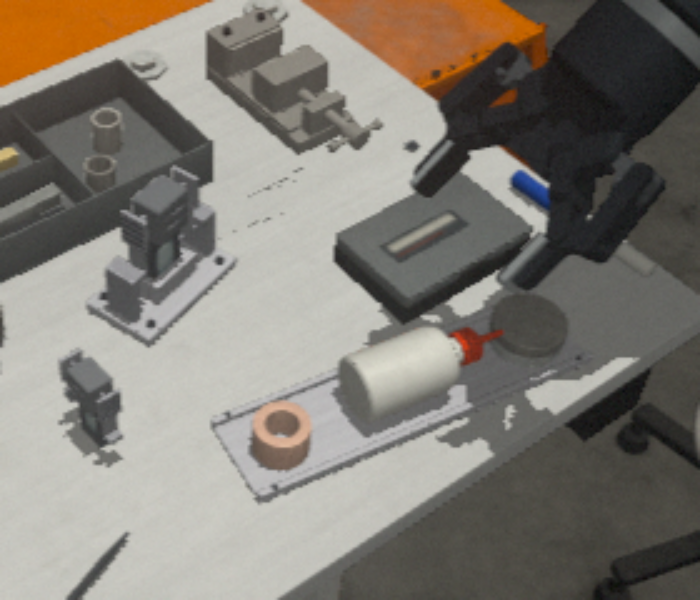

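The gripper leans 45° above the bottle, fingers straddling the lane (crop about (540,200)); the bottle (400,370) has not moved.

Request:
drive_tool(
  steps=[
    [-0.25, 0, 0.25, 0, 0, 0, -1],
    [-0.5, 0.01, 0.52, 0, 0, 0, -1],
    [-0.68, 0.01, 0.72, 0, 0, 0, -1],
    [-0.68, 0.01, 0.72, 0, 0, 0, -1],
    [-0.68, 0.01, 0.72, 0, 0, 0, -1],
  ],
)

```text
clock: 4.58
eef_pos: [447.3, -54.8, 35.6]
ee_rot: [-1.92, -1.634, -0.794]
ft_force: [1.4, 0.4, 0.1]
width: 1.002
finger_force: 0.0
```

```bash
python3 - <<'E'
from h import *
a=45
go(lane(1,-6,31)-3*tilt(a)[:,2],tilt(a))
im,w=cloud('scene');save('s2',cv2.resize(im[200:340,310:500],(800,589)))
E
```

```text
t 4.58 at [447.3 -54.8  35.6] shift [-0.037 -0.008 -0.003] turn [0.004 0.005 0.001]
```

View pics/s2.png

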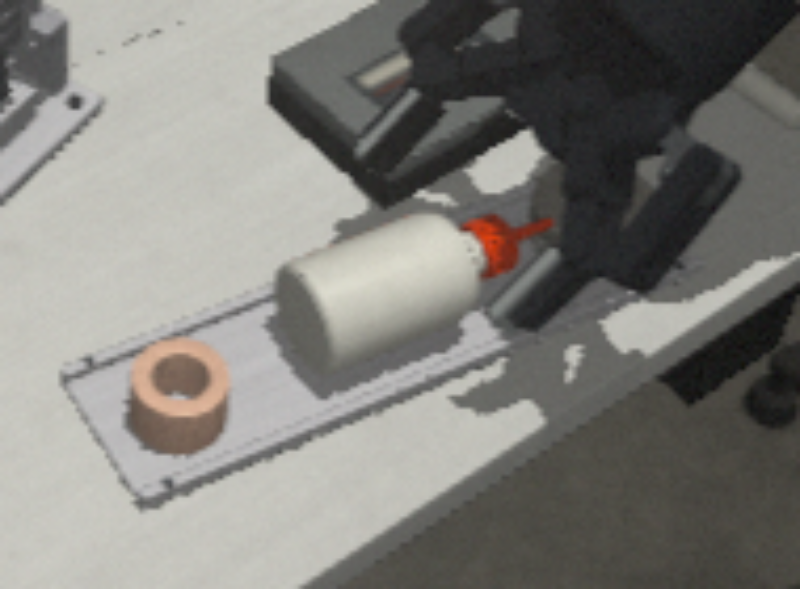

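```bash
python3 - <<'E'
from h import *
im,w=cloud('scene')
def L(p): q=p-c0; return np.round([q@lx,q@ly,p[2]],1)
f=.2375
for n,(u,v) in dict(tip1=(503,308),tip2=(366,150),basetop=(283,285),shoulder=(430,230),cap=(495,240),roll=(180,350)).items():
    U,V=310+u*f,200+v*f; print(n,L(w[int(V),int(U)]),'ray z25',L(ray('scene',U,V,25)))
E
```

```text
tip1 [-45.9 -13.3  56.9] ray z25 [-27.1 -33.5  25. ]
tip2 [ 46.8 -10.6  58.3] ray z25 [ 70.1 -31.6  25. ]
basetop [14.7 44.2 37.7] ray z25 [21.9 38.2 25. ]
shoulder [  5.  -16.4  49.2] ray z25 [ 20.2 -30.6  25. ]
cap [ -5.1 -41.2  39.2] ray z25 [  3.9 -51.2  25. ]
roll [10.6 93.  27.6] ray z25 [11.5 90.9 25. ]
```

```bash
python3 - <<'E'
from h import *
s=sensors.read_state();R0=R.from_rotvec(s['ee_rot']).as_matrix();print(s['eef_pos'])
for n in('scene','top'):
    im,w=cloud(n); q=(w-s['eef_pos'])@R0
    m=(abs(abs(q[...,1])-52)<14)&(abs(q[...,0])<14)&(q[...,2]>-60)&(q[...,2]<40)&(w[...,2]>10)
    for sg in(1,-1):
        k=m&(q[...,1]*sg>0); print(n,sg,k.sum(),np.percentile(q[k],[1,50,95,99],axis=0).round(1).tolist() if k.any() else '')
E
```

```text
[447.24370581 -55.09982485  35.30878984]
scene 1 338 [[-9.6, 41.4, -59.8], [7.1, 44.4, -38.7], [12.3, 55.8, -16.4], [12.9, 61.2, -14.0]]
scene -1 342 [[-7.2, -61.6, -59.6], [7.6, -51.0, -37.6], [12.8, -44.0, -16.2], [13.6, -42.9, -13.9]]
top 1 161 [[4.6, 42.0, -59.8], [9.9, 49.0, -39.5], [13.6, 59.3, -19.5], [13.9, 63.0, -16.3]]
top -1 179 [[-8.2, -63.1, -59.1], [9.7, -48.7, -37.9], [13.3, -43.5, -17.6], [13.7, -43.2, -13.0]]
```

Request:
drive_tool(
  steps=[
    [0.2, 0, -0.2, 0, 0, 0, -1],
    [0.5, 0, -0.5, 0, 0, 0, -0.2],
    [0.5, 0, -0.5, 0, 0, 0, -0.2],
    [0.5, 0, -0.5, 0, 0, 0, -0.2],
    [0.5, 0, -0.5, 0, 0, 0, -0.2],
    [0.5, 0, -0.5, 0, 0, 0, -0.2],
  ],
)

```text
clock: 5.52
eef_pos: [446.4, -54.6, 104.3]
ee_rot: [-1.919, -1.629, -0.796]
ft_force: [0.2, -0.8, -0.1]
width: 0.6
finger_force: 0.0
```

```bash
cat >>h.py <<'E'
def tips():
    s=sensors.read_state();R0=R.from_rotvec(s['ee_rot']).as_matrix();print(s['eef_pos'],s['width'])
    for n in('scene','top'):
        im,w=cloud(n); q=(w-s['eef_pos'])@R0
        m=(abs(q[...,1])<64)&(abs(q[...,0])<14)&(q[...,2]>-45)&(q[...,2]<40)&(w[...,2]>58)
        for sg in(1,-1):
            k=m&(q[...,1]*sg>0); print(n,sg,k.sum(),np.percentile(q[k],[1,50,95,99],axis=0).round(1).tolist() if k.any() else '')
E
python3 - <<'E'
from h import *
tips()
E
```

```text
[446.43677018 -54.57367928 104.26822559] 0.6002391733281521
scene 1 342 [[-10.3, 24.4, -44.3], [6.6, 26.9, -25.0], [12.3, 38.2, -5.8], [12.9, 39.6, -3.5]]
scene -1 351 [[-6.4, -41.6, -44.2], [7.5, -34.0, -25.3], [12.3, -26.4, -5.6], [13.3, -25.2, -3.6]]
top 1 154 [[3.6, 25.0, -44.6], [10.2, 31.3, -26.0], [13.4, 38.2, -7.6], [13.9, 41.9, -5.8]]
top -1 177 [[-8.4, -41.7, -44.6], [9.0, -31.4, -25.5], [13.4, -26.2, -8.1], [13.8, -26.2, -4.5]]
```

The images show the fingertips at about the reported TCP point when nearly shut (−3 mm), not 22 mm ahead, so I'll go deeper.

```bash
python3 - <<'E'
from h import *
go(lane(1,8,70),tilt(45));go(lane(1,8,17),tilt(45))
E
```

```text
t 5.62 at [446.5 -54.5 104.4] shift [-0.151  0.     0.336] turn [ 0.003 -0.002 -0.004]
t 5.62 at [446.5 -54.5 104.4] shift [-0.526  0.     0.711] turn [ 0.003 -0.002 -0.004]
```

Request:
drive_tool(
  steps=[
    [0, 0, 0, 0, 0, 0, -1],
    [0, 0, 0, 0, 0, 0, -1],
    [0, 0, 0, 0, 0, 0, -1],
    [-0.15, 0, 0.34, 0, 0, 0, -1],
    [-0.35, 0, 0.54, 0, 0, 0, -1],
    [-0.53, 0, 0.71, 0, 0, 0, -1],
    [-0.53, 0, 0.71, 0, 0, 0, -1],
    [-0.53, 0, 0.71, 0, 0, 0, -1],
  ],
)

```text
clock: 6.62
eef_pos: [449.0, -42.1, 17.8]
ee_rot: [-1.92, -1.63, -0.797]
ft_force: [0.8, 0.5, 1.4]
width: 0.997
finger_force: 0.0
```

Request:
drive_tool(
  steps=[
    [0, 0, 0, 0, 0, 0, -0.2],
    [0, 0, 0, 0, 0, 0, -0.2],
    [0, 0, 0, 0, 0, 0, 0.5],
    [0, 0, 0, 0, 0, 0, 0.5],
    [0, 0, 0, 0, 0, 0, 0.5],
    [0, 0, 0, 0, 0, 0, 0.5],
  ],
)

```text
clock: 7.38
eef_pos: [449.0, -42.4, 17.6]
ee_rot: [-1.92, -1.63, -0.797]
ft_force: [-2.3, -5.5, 9.6]
width: 0.531
finger_force: 59.6
```

```bash
python3 - <<'E'
from h import *
go(lane(1,8,17),tilt(45))
im,w=cloud('scene');save('s3',cv2.resize(im[200:340,310:500],(800,589)))
E
```

```text
t 7.38 at [449.  -42.4  17.6] shift [ 0.001 -0.004  0.01 ] turn [ 0.005 -0.001 -0.002]
```

View pics/s3.png

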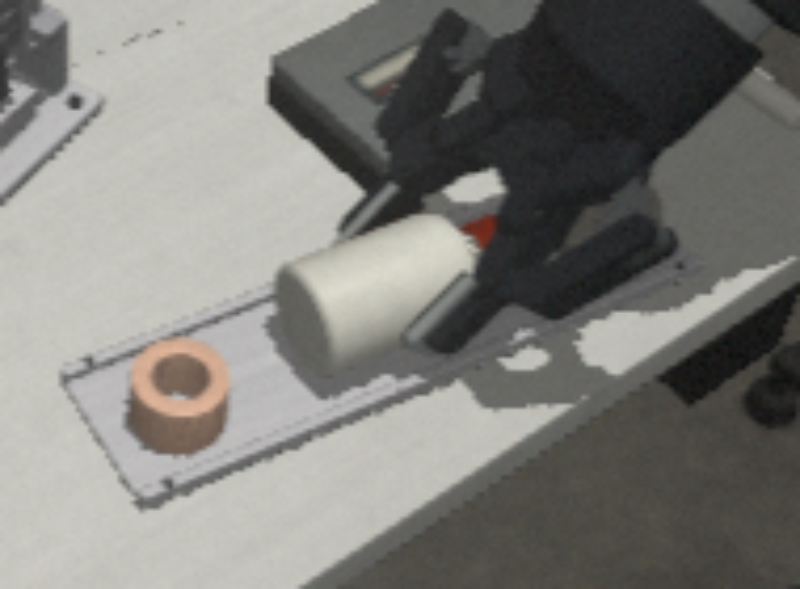

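The bottle is held round its body (crop about (430,300)), with the roll and tin clear. Lift and rotate.

Request:
drive_tool(
  steps=[
    [0.1, 0, -0.1, 0, 0, 0, 0.5],
    [0.3, 0, -0.3, 0, 0, 0, 0.5],
    [0.57, 0, -0.57, 0, 0, 0, 0.5],
    [0.57, 0, -0.57, 0, 0, 0, 0.5],
  ],
)

```text
clock: 7.92
eef_pos: [449.4, -42.6, 99.9]
ee_rot: [-1.921, -1.634, -0.797]
ft_force: [0.4, 0.1, -1.3]
width: 0.526
finger_force: 61.5
```

Request:
drive_tool(
  steps=[
    [0, 0, 0, 0, -0.25, 0, 0.5],
    [0, 0, 0, 0, -0.5, 0, 0.5],
    [0, 0, 0, 0, -0.75, 0, 0.5],
    [0, 0, 0, 0, -1, 0, 0.5],
    [0, 0, 0, 0, -1, 0, 0.5],
  ],
)

```text
clock: 8.55
eef_pos: [449.0, -39.9, 98.3]
ee_rot: [-2.25, -1.922, -0.297]
ft_force: [-0.2, 0.0, -1.1]
width: 0.531
finger_force: 61.4
```

Request:
drive_tool(
  steps=[
    [0, 0, 0, 0, -0.25, 0, 0.5],
    [0, 0, 0, 0, -0.5, 0, 0.5],
    [0, 0, 0, 0, -0.75, 0, 0.5],
    [0, 0, 0, 0, -1, 0, 0.5],
    [0, 0, 0, 0, -1, 0, 0.5],
  ],
)

```text
clock: 9.18
eef_pos: [448.2, -42.7, 96.8]
ee_rot: [2.254, 1.913, -0.302]
ft_force: [-0.1, -1.4, -1.1]
width: 0.53
finger_force: 61.4
```

```bash
python3 - <<'E'
from h import *
go(lane(1,-5,80),tilt(-45)); print(sensors.read_state()['joint_positions'])
im,w=cloud('scene');save('s4',cv2.resize(im[150:340,270:500],(726,600)))
E
```

```text
t 9.18 at [448.2 -42.7  96.8] shift [-0.07   0.004  0.193] turn [-0.006 -0.995 -0.003]
[-0.29448578  0.51805684  0.1008553   2.13591017  0.34353716  0.61609453
 -0.66139592]
```

View pics/s4.png

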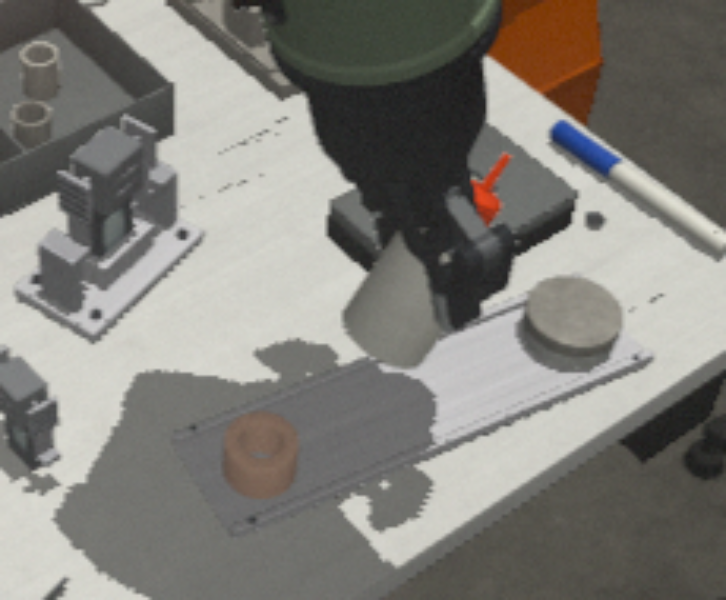

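The bottle is 60° up, held firmly above the lane (crop (400,310)), with its red spout at (490,190). One more 30° turn.

Request:
drive_tool(
  steps=[
    [0, 0, 0, 0, -0.25, 0, 0.5],
    [0, 0, 0, 0, -0.5, 0, 0.5],
    [0, 0, 0, 0, -0.75, 0, 0.5],
    [0, 0, 0, 0, -1, 0, 0.5],
    [0, 0, 0, 0, -1, 0, 0.5],
    [0, 0, 0, 0, -1, 0, 0.5],
  ],
)

```text
clock: 9.98
eef_pos: [448.0, -43.6, 97.3]
ee_rot: [1.925, 1.63, -0.796]
ft_force: [-0.6, -0.3, -1.1]
width: 0.53
finger_force: 61.5
```

```bash
python3 - <<'E'
from h import *
s=sensors.read_state();go(lane(1,-9,39),tilt(-45)); print(s['joint_positions'])
im,w=cloud('scene');save('s5',cv2.resize(im[150:340,270:500],(726,600)))
hsv=cv2.cvtColor(im,cv2.COLOR_RGB2HSV)
q=w-c0;a=q@lx;b=q@ly;z=w[...,2]
I=(abs(a)<45)&(abs(b)<70)&(z>12)
red=I&(hsv[...,1]>150)
white=I&(hsv[...,1]<60)&(hsv[...,2]>90)&(z>20)&~red
for n,m in(('red',red),('white',white)): print(n,m.sum(),[np.percentile(k[m],[2,50,98]).round(1).tolist() for k in(a,b,z)])
for lo in range(30,180,12):
    m=(red|white)&(z>lo)&(z<lo+12)
    if m.sum()>5: print(lo,m.sum(),np.percentile(a[m],[3,50,97]).round(1),np.percentile(b[m],[3,50,97]).round(1))
E
```

```text
t 9.97 at [448.  -43.6  97.3] shift [0.305 0.005 0.518] turn [-0.01  -0.006 -0.005]
[-0.68583419  0.75992599  0.29188013  2.02526284  0.54138517  0.93338657
 -1.03866522]
red 222 [[-11.0, -3.9, 7.1], [5.5, 17.0, 25.7], [143.8, 156.1, 175.3]]
white 508 [[-28.1, -15.3, 25.8], [-3.1, 17.4, 38.1], [64.3, 127.1, 141.1]]
54 33 [-21.8 -15.    4. ] [ 3.6 29.1 37.1]
66 118 [-22.6 -17.7   9.9] [ 4.  26.3 37. ]
78 24 [-22.8 -21.7   6.7] [ 6.9 14.  36.9]
102 16 [-28.3 -27.2 -17.1] [-0.7  1.4  7.4]
114 56 [-28.7 -21.6   2.5] [-0.6  9.2 30.1]
126 242 [-23.4 -11.   26. ] [-3.5 16.4 26.5]
138 57 [-11.4  -8.6   5.7] [ 9.5 20.6 26.5]
150 157 [-10.7  -3.7   7.5] [ 5.6 17.8 30.8]
162 19 [-13.1  -1.5   0.8] [12.6 15.9 35.4]
174 7 [-2.4 -0.7  0.1] [14.  15.6 16.3]
```

View pics/s5.png

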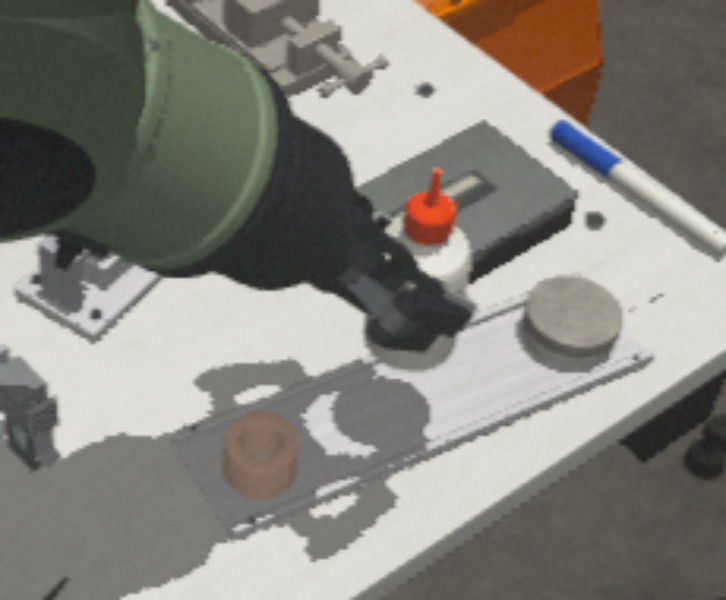

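The bottle hangs upright in the grip, axis at lane y about 16 and base about 60 mm up. Lower it.

Request:
drive_tool(
  steps=[
    [0.1, 0, 0.2, 0, 0, 0, 0.5],
    [0.2, 0, 0.4, 0, 0, 0, 0.5],
    [0.27, 0.01, 0.48, 0, 0, 0, 0.5],
    [0.27, 0.01, 0.48, 0, 0, 0, 0.5],
    [0.27, 0.01, 0.48, 0, 0, 0, 0.5],
  ],
)

```text
clock: 10.65
eef_pos: [447.6, -56.9, 45.2]
ee_rot: [1.921, 1.63, -0.793]
ft_force: [0.9, -0.8, -1.0]
width: 0.531
finger_force: 61.5
```

Request:
drive_tool(
  steps=[
    [0.007, 0, 0.007, 0, 0, 0, 0.5],
    [0.014, 0, 0.014, 0, 0, 0, 0.5],
    [0.021, 0, 0.021, 0, 0, 0, 0.5],
    [0.021, 0, 0.021, 0, 0, 0, 0.5],
  ],
)

```text
clock: 11.15
eef_pos: [447.3, -57.0, 41.6]
ee_rot: [1.92, 1.63, -0.795]
ft_force: [0.6, -0.2, -1.5]
width: 0.53
finger_force: 61.5
```

Request:
drive_tool(
  steps=[
    [0.007, 0, 0.007, 0, 0, 0, 0.5],
    [0.014, 0, 0.014, 0, 0, 0, 0.5],
    [0.014, 0, 0.014, 0, 0, 0, 0.5],
  ],
)

```text
clock: 11.52
eef_pos: [447.3, -57.2, 40.0]
ee_rot: [1.92, 1.629, -0.795]
ft_force: [-0.1, 0.9, 8.5]
width: 0.528
finger_force: 62.3
```

Request:
drive_tool(
  steps=[
    [0.004, 0, 0.004, 0, 0, 0, 0.5],
    [0.008, 0, 0.008, 0, 0, 0, 0.5],
    [0.008, 0, 0.008, 0, 0, 0, 0.5],
  ],
)

```text
clock: 11.9
eef_pos: [447.2, -57.6, 39.9]
ee_rot: [1.919, 1.628, -0.796]
ft_force: [-3.3, 6.3, 26.2]
width: 0.532
finger_force: 63.8
```

Request:
drive_tool(
  steps=[
    [-0.005, 0, -0.005, 0, 0, 0, 0.3],
    [-0.006, 0, -0.006, 0, 0, 0, -0.05],
    [-0.006, 0, -0.006, 0, 0, 0, -0.15],
    [-0.006, 0, -0.006, 0, 0, 0, -0.3],
    [-0.006, 0, -0.006, 0, 0, 0, -0.6],
    [-0.006, 0, -0.006, 0, 0, 0, -1],
    [-0.006, 0, -0.006, 0, 0, 0, -1],
    [-0.006, 0, -0.006, 0, 0, 0, -1],
  ],
)

```text
clock: 12.9
eef_pos: [447.3, -57.0, 39.4]
ee_rot: [1.92, 1.63, -0.795]
ft_force: [0.1, 0.4, 0.1]
width: 1.004
finger_force: 0.0
```

```bash
python3 - <<'E'
from h import *
im,w=cloud('scene');save('s6',cv2.resize(im[150:340,270:500],(726,600)))
hsv=cv2.cvtColor(im,cv2.COLOR_RGB2HSV)
q=w-c0;a=q@lx;b=q@ly;z=w[...,2]
m=(abs(a)<45)&(abs(b)<70)&(z>50)&(hsv[...,1]>150);print('red',[np.percentile(k[m],[2,50,98]).round(1).tolist() for k in(a,b,z)])
E
```

```text
red [[-11.5, -3.4, 7.7], [-12.3, -0.9, 8.1], [86.5, 98.9, 115.5]]
```

View pics/s6.png

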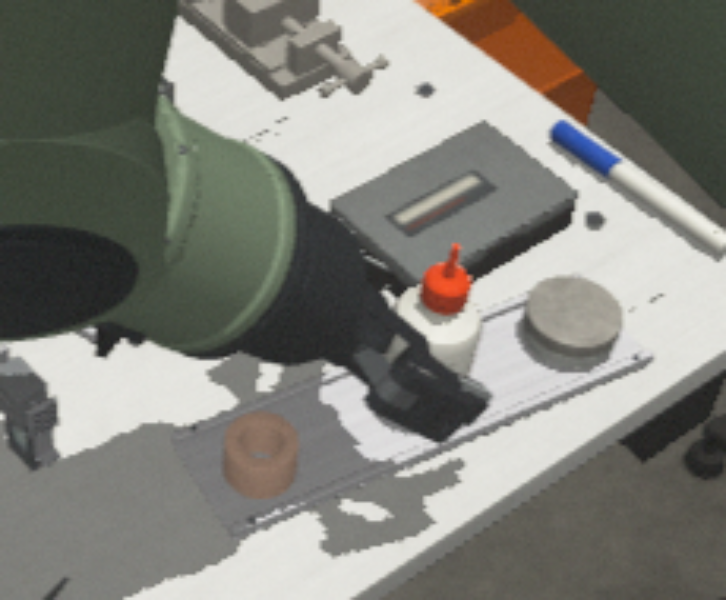

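The bottle stands free in the lane (crop (440,310)), red cap centred at lane (-1, -1). Retract along the tool axis.

Request:
drive_tool(
  steps=[
    [0, 0, -0.15, 0, 0, 0, -1],
    [0, 0, -0.35, 0, 0, 0, -1],
    [0, 0, -0.7, 0, 0, 0, -1],
    [-0.3, 0, -1, 0, 0, 0, -1],
    [-0.6, 0, -1, 0, 0, 0, -1],
    [-0.7, 0, -1, 0, 0.2, 0, -1],
    [-0.7, 0, -1, 0, 0.5, 0, -1],
    [-0.7, 0, -1, 0, 0.75, 0, -1],
    [-0.7, 0, -1, 0, 1, 0, -1],
    [-0.7, 0, -1, 0, 1, 0, -1],
  ],
)

```text
clock: 14.2
eef_pos: [450.7, -37.6, 161.1]
ee_rot: [2.259, 1.91, -0.292]
ft_force: [-0.1, 0.4, 0.1]
width: 0.997
finger_force: 0.0
```

```bash
cat >> h.py <<'E'
k=np.radians(16.4);dy=np.array([-np.sin(k),np.cos(k),0]);dx=np.array([np.cos(k),np.sin(k),0]);D0=np.array([627.1,28.8,0])
def RD(s=1): return rot(-Z,dx*0-s*dy)
E
python3 - <<'E'
from h import *
print(sensors.read_state()['joint_positions'])
go(D0+180*Z,RD(1));go(D0+180*Z,RD(-1))
im,w=cloud('scene');hsv=cv2.cvtColor(im,cv2.COLOR_RGB2HSV)
q=w-c0;a=q@lx;b=q@ly;z=w[...,2]
m=(abs(a)<45)&(abs(b)<70)&(z>50)&(hsv[...,1]>150);print('red',m.sum(),[np.percentile(k[m],[2,50,98]).round(1).tolist() for k in(a,b,z)])
m=(abs(a)<30)&(abs(b)<40)&(z>15)&(z<78);print('body',m.sum(),[np.percentile(k[m],[2,50,98]).round(1).tolist() for k in(a,b,z)])
E
```

```text
[-0.34646248  0.40173858  0.15535364  2.09224     0.26530164  0.76200874
 -0.57044068]
t 14.2 at [450.7 -37.6 161.1] shift [ 0.869  1.63  -0.422] turn [0.281 0.44  2.121]
t 14.2 at [450.7 -37.6 161.1] shift [ 0.869  1.63  -0.422] turn [-0.498  0.318 -3.841]
red 200 [[-11.3, -3.6, 7.6], [-12.5, -0.8, 8.3], [86.2, 98.7, 120.0]]
body 938 [[-21.7, -12.2, 16.1], [-16.7, 11.4, 22.6], [16.6, 56.6, 77.3]]
```

Request:
drive_tool(
  steps=[
    [0, 0.2, -0.3, 0, 0.2, 0, -1],
    [0.2, 0.4, -0.5, 0.05, 0.4, 0.2, -1],
    [0.4, 0.8, -0.5, 0.1, 0.45, 0.4, -1],
    [0.5, 1, -0.5, 0.14, 0.47, 0.7, -1],
    [0.5, 1, -0.5, 0.14, 0.47, 1, -1],
    [0.5, 1, -0.5, 0.14, 0.47, 1, -1],
  ],
)

```text
clock: 15.0
eef_pos: [558.8, 9.8, 194.5]
ee_rot: [2.837, 1.342, -0.019]
ft_force: [0.3, 0.3, -0.3]
width: 1.0
finger_force: 0.0
```

```bash
python3 - <<'E'
from h import *
print(sensors.read_state()['joint_positions'])
go(D0+180*Z,RD(1))
E
```

```text
[-0.24843536  0.47301812  0.16629223  1.81531883 -0.08986222  0.87122978
 -0.72845724]
t 15.0 at [558.8   9.8 194.5] shift [0.582 0.408 0.137] turn [0.002 0.024 1.141]
```

Request:
drive_tool(
  steps=[
    [0.2, 0.2, 0, 0, 0, 0.3, -1],
    [0.5, 0.4, 0.1, 0, 0.02, 0.7, -1],
    [0.58, 0.41, 0.14, 0, 0.02, 1, -1],
    [0.58, 0.41, 0.14, 0, 0.02, 1, -1],
    [0.58, 0.41, 0.14, 0, 0.02, 1, -1],
  ],
)

```text
clock: 15.62
eef_pos: [627.3, 26.8, 180.6]
ee_rot: [3.089, 0.567, 0.0]
ft_force: [-0.6, -0.1, -0.5]
width: 0.998
finger_force: 0.0
```

```bash
python3 - <<'E'
from h import *
go(D0+115*Z,RD(1))
s=sensors.read_state();R0=R.from_rotvec(s['ee_rot']).as_matrix()
for n in('scene','top'):
    im,w=cloud(n);q=w-D0;a=q@dx;b=q@dy;z=w[...,2]
    t=(w-s['eef_pos'])@R0
    m=(abs(a)<25)&(abs(b)<36)&(z>66)&(z<105);print(n,'cas',m.sum(),[np.percentile(k[m],[2,50,98]).round(1).tolist() for k in(a,b,z)])
    m=(abs(t[...,0])<20)&(abs(t[...,1])<65)&(t[...,2]<0)&(t[...,2]>-40);print('fing',m.sum(),[np.percentile(k[m],[2,98]).round(1).tolist() for k in(t[...,0],t[...,1],t[...,2])])
    if n=='scene': save('s7',cv2.resize(im[120:280,220:420],(750,600)))
E
```

```text
t 15.62 at [627.3  26.8 180.6] shift [ 0.006 -0.02   0.656] turn [ 0.002 -0.     0.147]
scene cas 646 [[-13.0, -4.6, 12.1], [-29.2, 6.9, 29.4], [67.2, 88.8, 96.4]]
fing 369 [[-11.6, 9.1], [-56.4, 55.4], [-39.5, -13.8]]Traceback (most recent call last):
  File "<stdin>", line 7, in <module>
    return _quantile_unchecked(
        a, q, axis, out, overwrite_input, method, keepdims, weights)
    return _ureduce(a,
                    func=_quantile_ureduce_func,
    ...<5 lines>...
                    overwrite_input=overwrite_input,
                    method=method)
    r = func(a, **kwargs)
    result = _quantile(arr,
                       quantiles=q,
    ...<2 lines>...
                       out=out,
                       weights=wgt)
    slices_having_nans = np.isnan(arr[-1, ...])
                                  ~~~^^^^^^^^^
IndexError: index -1 is out of bounds for axis 0 with size 0
```

View pics/s7.png

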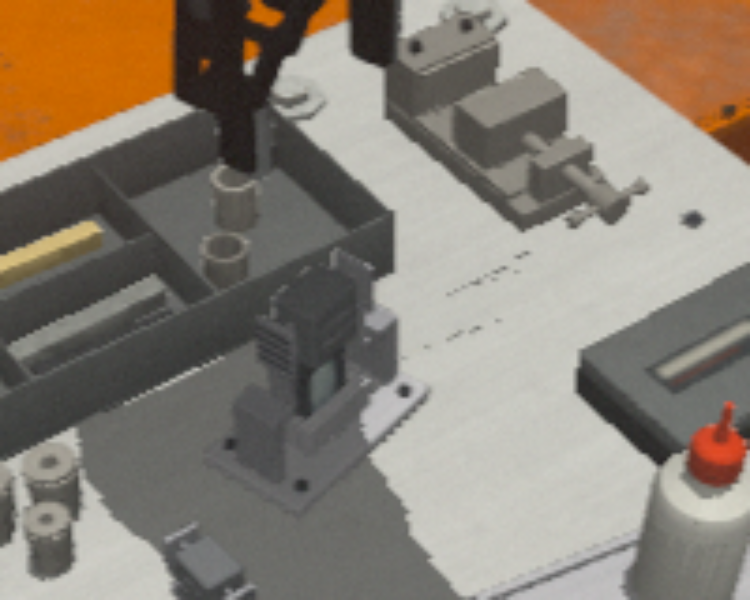

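The open fingers stand either side above the docked cassette (crop (315,320)), and the bottle is standing (690,530). Centre and descend.

Request:
drive_tool(
  steps=[
    [0.01, -0.02, 0.3, 0, 0, 0.15, -1],
    [0.01, -0.02, 0.6, 0, 0, 0.15, -1],
    [0.01, -0.02, 0.66, 0, 0, 0.15, -1],
    [0.01, -0.02, 0.66, 0, 0, 0.15, -1],
    [0.01, -0.02, 0.66, 0, 0, 0.15, -1],
  ],
)

```text
clock: 16.35
eef_pos: [628.7, 28.7, 115.7]
ee_rot: [3.111, 0.436, 0.004]
ft_force: [0.5, 0.8, 0.4]
width: 0.999
finger_force: 0.0
```

```bash
python3 - <<'E'
from h import *
go(D0+62*Z,RD(1))
E
```

```text
t 16.35 at [628.7  28.7 115.7] shift [-0.016 -0.006  0.537] turn [ 0.002 -0.005 -0.015]
```

Request:
drive_tool(
  steps=[
    [-0.01, -0.005, 0.2, 0, 0, 0, -1],
    [-0.015, -0.005, 0.4, 0, 0, 0, -1],
    [-0.015, -0.005, 0.54, 0, 0, 0, -1],
    [-0.015, -0.005, 0.54, 0, 0, 0, -1],
    [-0.015, -0.005, 0.54, 0, 0, 0, -1],
  ],
)

```text
clock: 16.98
eef_pos: [626.8, 28.7, 60.8]
ee_rot: [3.111, 0.435, 0.002]
ft_force: [-1.2, -0.7, 0.3]
width: 1.001
finger_force: 0.0
```

Request:
drive_tool(
  steps=[
    [0, 0, 0, 0, 0, 0, -0.4],
    [0, 0, 0, 0, 0, 0, -0.3],
    [0, 0, 0, 0, 0, 0, -0.2],
    [0, 0, 0, 0, 0, 0, -0.1],
    [0, 0, 0, 0, 0, 0, 0.1],
    [0, 0, 0, 0, 0, 0, 0.5],
    [0, 0, 0, 0, 0, 0, 0.5],
    [0, 0, 0, 0, 0, 0, 0.5],
    [0, 0, 0, 0, 0, 0, 0.5],
  ],
)

```text
clock: 18.1
eef_pos: [627.8, 28.5, 62.5]
ee_rot: [3.11, 0.435, 0.006]
ft_force: [-4.0, -1.3, 30.3]
width: 0.416
finger_force: 57.8
```

```bash
python3 - <<'E'
from h import *
go(D0+62*Z,RD(1));im,w=cloud('scene');save('s8',cv2.resize(im[150:270,240:390],(750,600)))
E
```

```text
t 18.1 at [627.8  28.5  62.5] shift [-0.005 -0.005  0.005] turn [ 0.003 -0.007 -0.016]
```

View pics/s8.png

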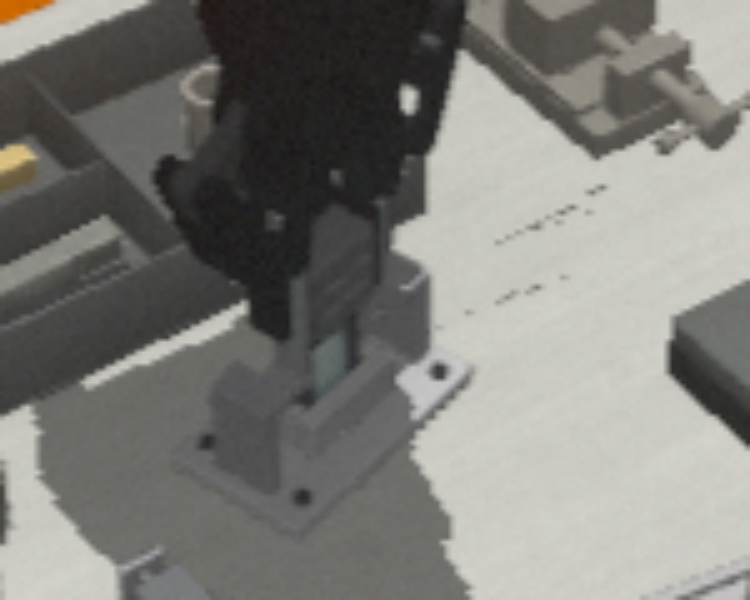

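The fingers have closed on both catches of the seated cassette (crop (335,270)), tips above the posts. Lift slowly.

Request:
drive_tool(
  steps=[
    [0, 0, -0.01, 0, 0, 0, 0.5],
    [0, 0, -0.02, 0, 0, 0, 0.5],
    [0, 0, -0.04, 0, 0, 0, 0.5],
    [0, 0, -0.06, 0, 0, 0, 0.5],
    [0, 0, -0.08, 0, 0, 0, 0.5],
    [0, 0, -0.08, 0, 0, 0, 0.5],
  ],
)

```text
clock: 18.9
eef_pos: [626.5, 28.9, 68.5]
ee_rot: [3.111, 0.436, 0.002]
ft_force: [0.7, 0.8, -1.8]
width: 0.405
finger_force: 59.8
```

Request:
drive_tool(
  steps=[
    [0, 0, -0.08, 0, 0, 0, 0.5],
    [0, 0, -0.18, 0, 0, 0, 0.5],
    [0, 0, -0.3, 0, 0, 0, 0.5],
    [0, 0, -0.45, 0, 0, 0, 0.5],
    [0, 0, -0.6, 0, 0, 0, 0.5],
    [0, 0, -0.75, 0, 0, 0, 0.5],
    [0, 0, -0.87, 0, 0, 0, 0.5],
    [0, 0, -0.94, 0, 0, 0, 0.5],
    [0, 0, -0.95, 0, 0, 0, 0.5],
    [0, 0, -0.95, 0, 0, 0, 0.5],
    [0, 0, -0.95, 0, 0, 0, 0.5],
    [0, 0, -0.95, 0, 0, 0, 0.5],
  ],
)

```text
clock: 20.4
eef_pos: [626.3, 28.8, 163.1]
ee_rot: [3.111, 0.435, 0.001]
ft_force: [0.7, -0.6, -1.7]
width: 0.402
finger_force: 60.0
```

```bash
python3 - <<'E'
from h import *
print(sensors.read_state()['ft_force'])
im,w=cloud('scene');save('s9',cv2.resize(im[110:310,240:500],(780,600)))
hsv=cv2.cvtColor(im,cv2.COLOR_RGB2HSV)
q=w-c0;a=q@lx;b=q@ly;z=w[...,2]
m=(abs(a)<45)&(abs(b)<70)&(z>50)&(hsv[...,1]>150);print('red',[np.percentile(k[m],[2,50,98]).round(1).tolist() for k in(a,b,z)])
q=w-D0;a=q@dx;b=q@dy
m=(abs(a)<30)&(abs(b)<16)&(z>60)&(z<160);print('cass',m.sum(),[np.percentile(k[m],[1,50,99]).round(1).tolist() for k in(a,b,z)])
E
```

```text
[ 0.659244   -0.61248806 -1.71780139]
red [[-10.8, -3.5, 8.1], [-12.0, -0.9, 7.8], [86.4, 98.9, 119.0]]
cass 276 [[-7.1, -3.1, 3.3], [-15.7, -1.2, 15.5], [109.9, 128.6, 153.8]]
```

View pics/s9.png

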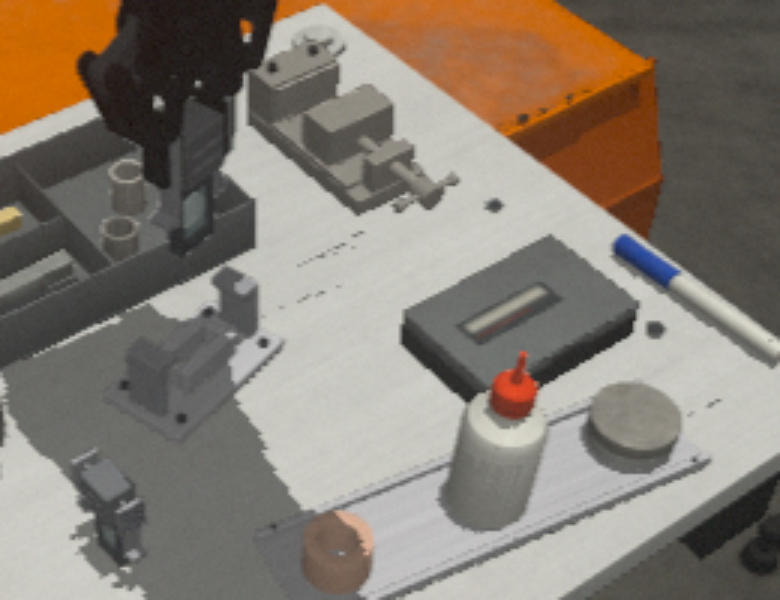

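The cassette hangs upright in the pinch (crop (195,180)), clear of the dock by about 100 mm. The bottle stands mid-lane (495,450), and the tin and roll are in place. Hand in.

```bash
python3 -c "
from bench import order
print(order.job_done())"
```

```text
the job is handed in; nothing more can be done
None
```

I handed the job in at about 20 s of the 64 s: the bottle stands upright and released mid-lane, and the arm is holding the larger cassette still and upright by both pinched catches about 10 cm above its seat; the last picture shows the tin and roll in place but not the collets, the arm never went near them, and the hand-in gave no verdict.

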